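# Tip the leftover riser hardware from the parts tray into the bin

## Robot

A 7-joint arm with a two-finger parallel gripper is mounted at the origin on the work surface. World frame = base frame: x ahead of the robot, y to its left, z up, the work surface at z = 0. Lengths are in m, angles in rad, forces in N, time in s.
With the tool pointing down it reaches from about 0.4 to 0.875 m from the base axis. Payload 6.5 kg.
Tool frame: the origin (TCP) lies between the finger pads; the fingertips stand 11 mm ahead of it and the grasp point (between the pads) lies 8 mm behind it (manip.finger_overhang is the distance from the TCP to the fingertips, in m); z points along the fingers, y is the direction in which the jaws open and shut (so a half turn about z gives the same grasp; the last joint's range is limited). The gripper opens to 85 mm and grips with 20 to 120 N. Pads are 22 mm wide; open, the fingers measure 114 mm over their backs; the gripper's body (76 mm by 85 mm) begins 54 mm behind the grasp point. The pads swing forward as they close: fully open they stand 13 mm farther back than shut.
Start: joints at [-1.376, 0.536, -0.004, 1.538, 0.003, 1.067, -0.071], TCP at [0.168, 0.628, 0.242] pointing down, gripper open.
Joint ranges: [-2.7, 2.7], [-0.37, 2.16], [-1.27, 1.26], [0.24, 2.4], [-1.31, 4.45], [0.19, 1.91], [-2.76, 2.76]. Speed limits (rad/s): [2.39, 2.39, 3.14, 3.14, 3.14, 3.14, 3.14].

## Interface

Orientations are given as a rotation vector (axis times angle).
In Python, from bench import state, vision, job, manip gives the robot as it stands.
- The arm moves only by the tool send_rows, never from a script. Its argument "increments" is one flat list of numbers, 5 for each row, row after row: the finger opening in m, from 0 to 0.0854, then the shift along the tool's x, y, z in m, then the turn about the tool's z in degrees. A call has 1 to 10 rows; each row shifts and turns the pose as measured when the row begins, along the tool's axes as they then stand; what a row does not reach is not made up. A row lasts 1/10 s, in which the tool goes at most 50 mm and 8.59 degrees, less where a joint would pass 70% of its speed; a pose out of reach is approached as far as the arm can. A call with a gripper value outside its range is refused whole. The fingers move at their own pace and stop on an object; "newtons" is the grip in N (left out, the last holds). Time passes only in rows, so rows that do not move let the fingers close. It gives the time, the measured TCP pose, the force and the opening at its end, in the units of the state.
- state(): the state, without advancing time (a new reading comes with each control period).
- vision.camera(name): name is "scene" or "top" or "wrist"; returns a dict with "frame" (420x560x3 uint8, red, green, blue), "intrinsics" (3x3 intrinsics, pixels), "T" (4x4, takes a point from camera to world coordinates). Camera axes: x right, y up, looking along -z (the intrinsics and any distortion apply to the point x, -y, -z); pixel columns grow to the right and rows downward; lengths in m; the calibration is good to about 2 mm. The wrist camera is an equidistant fisheye: a pixel r from the principal point sees the ray r / f radians off the axis. A picture is of the moment at which its call begins. There is no depth.
- job.close_job(): hands the job in, once; it reports no verdict.
The state is a dict: "time": time; "joint_pos": joint angles; "joint_velocities": joint speeds; "effort": joint torques, N m; "position": TCP position; "orientation": TCP orientation; "force": force on the tool from outside, world axes, zero at the start; "ft_torque": the same for the moment, N m; "gripper_width": opening from 0.0 (shut) to 1.0 (fully open).
Only numpy, scipy, OpenCV 4.12 (cv2) and the standard library are available. Lean on these libraries where they do the work, as an engineer would, in place of code of your own. Each camera call takes 0.05 s, during which the arm holds its last target. There are 200 camera calls.

## Task

Draw the parts tray out from under the laptop riser (its pull tab sticks out in front) until its bridge handle is well clear of the riser's top plate, and let go of it there on the desk. Take it again by the bridge handle, carry it level so that nothing spills, and tip it with the spout close above the square open bin so that all five steel pieces (two nuts, two sleeves, a hinge block) slide off into the bin. Then stand the empty tray flat on the open desk and let go, leaving the bin and everything else where it is.

Things in the scene. Friction and masses are not known exactly. Their poses are not given: they have to be found in the camera images.
- stand: Fixed laptop riser of grey sheet steel. U-shaped base, open to -x, side rails 4 mm high with inner edges at y = +-102 mm; two side arms (inner faces y = +-99 mm) carry a slotted top plate 250 mm wide (y) that slopes up from its front edge (x = -115 mm) to the back (x = +115 mm, 250 mm high). Origin: on the desk under its middle; x towards its back, z up.
- stand_edge (a point): Middle of the lower side of the top plate's low front edge, 135 mm above the desk. Two stops, 26 mm high, stand up from the plate's front corners. Axes as stand.
- tray: Loose aluminium parts tray, 0.26-0.40 kg, 100 mm wide, walls 26 mm high, floor 4 mm thick. Back wall at x = -85 mm; open spout, 56 mm wide, no rim, at x = +95 mm (sides narrow over the last 65 mm). At the start pushed under the stand spout first: tab out in front, handle under the plate. Origin: underside, on the centre line; x to the spout, z up.
- tray_handle (a point): Centre of the bridge handle's bar over the tray, at tray x = -10 mm, 74 mm above the underside: flat-sided, 12 mm thick (tray x), 16 mm high (z), 100 mm long (tray y), an upright at each end, 62 mm free height between bar and tray floor. The loaded tray balances within 20 mm of it. Axes as tray.
- tray_tab (a point): Middle of the hinged pull tab on the tray's back wall, at tray x = -106 mm, 11 mm above the underside: a block 28 mm long (x), 30 mm wide (y), 20 mm high (1 to 21 mm above the desk), on a loose hinge along y at tray x = -88 mm. Free to fold up, or to droop 34 degrees when the tray is off the desk. It draws the tray along the desk but cannot carry it: the spout would sink and spill.
- tray_lip (a point): Middle of the spout's end edge on the tray floor, tray x = +95 mm, 4 mm above the underside; here the pieces leave. They begin to slide on the floor at a tilt of 15 to 26 degrees; at 40 degrees all should go, else tilt a little more or shake. Axes as tray.
- bin: Open square hardware bin of grey plastic, loose, 0.36 to 0.6 kg, 130 x 130 mm outside, 60 mm high, walls and floor 4 mm. It stands on the desk on the left or on the right. Origin: centre of its underside; z up, x and y along its sides.
- nut_a: Blackened steel hex nut, 19 mm across flats, 11 mm high, 20 g, in the tray. Origin: centre of one flat face (its underside at the start).
- nut_b: Another such hex nut in the tray.
- sleeve_a: Blackened steel spacer sleeve, 20 mm diameter, 14 mm high, 26 g, standing on end in the tray. Origin: centre of one end (its underside at the start).
- sleeve_b: Another such spacer sleeve in the tray.
- hinge_block: Blackened steel hinge block 26 x 20 x 14 mm, 45 g, in the tray. Origin: centre of one large face (its underside at the start).
- puck: Bystander: round black speaker puck, 112 mm diameter, 48 mm high; it stands on the side of the desk where the bin does not. Origin: centre of its underside.
- hex_key: Bystander: L-shaped steel hex key, 8 mm thick, arms 90 and 30 mm, lying nearer the robot. Origin: on the desk at the middle of the long arm, which lies along its y.
- remote: Bystander: white remote control 46 x 150 (y) x 18 mm. Origin: centre of its underside.
- stapler: Bystander: black stapler 36 x 130 (y) x 48 mm. Origin: centre of its underside.
- tape: Bystander: roll of clear packing tape, 100 mm diameter, 45 mm high, lying flat. Origin: centre of its underside.
- tumbler: Bystander: blue drinks tumbler with black lid, 76 mm diameter, 167 mm high. Origin: centre of its underside.
Mind the look-alikes: they are no part of the job. Several things look just like the tray: the one meant starts farthest to the robot's right.

How it is judged:
On the way, in this order (a step that is already met when the one before it is completed fails the run):
1. the tray has been drawn out, its handle at least 40 mm in front of the riser's plate edge, and stands flat on the desk, let go, all five pieces in it (x of tray_handle in the frame of stand_edge below -0.04 m and contact force between the fingers and tray below 0.2 N and height (world z) of tray below 0.006 m and angle between tray's own z axis and vertical below 0.06 rad and linear speed of tray below 0.02 m/s and x of nut_a in the frame of tray between -0.085 and 0.097 m and y of nut_a in the frame of tray between -0.05 and 0.05 m and z of nut_a in the frame of tray between 0 and 0.04 m and x of nut_b in the frame of tray between -0.085 and 0.097 m and y of nut_b in the frame of tray between -0.05 and 0.05 m and z of nut_b in the frame of tray between 0 and 0.04 m and x of sleeve_a in the frame of tray between -0.085 and 0.097 m and y of sleeve_a in the frame of tray between -0.05 and 0.05 m and z of sleeve_a in the frame of tray between 0 and 0.04 m and x of sleeve_b in the frame of tray between -0.085 and 0.097 m and y of sleeve_b in the frame of tray between -0.05 and 0.05 m and z of sleeve_b in the frame of tray between 0 and 0.04 m and x of hinge_block in the frame of tray between -0.085 and 0.097 m and y of hinge_block in the frame of tray between -0.05 and 0.05 m and z of hinge_block in the frame of tray between 0 and 0.04 m), for 0.2 s.
2. the tray is held by its bridge handle (grasp point within 45 mm of the bar's centre), lifted at least 30 mm and level within 0.25 rad, all five pieces in it (height (world z) of tray above 0.03 m and angle between tray's own z axis and vertical below 0.25 rad and distance between the grasp point and tray_handle below 0.045 m and x of nut_a in the frame of tray between -0.085 and 0.097 m and y of nut_a in the frame of tray between -0.05 and 0.05 m and z of nut_a in the frame of tray between 0 and 0.04 m and x of nut_b in the frame of tray between -0.085 and 0.097 m and y of nut_b in the frame of tray between -0.05 and 0.05 m and z of nut_b in the frame of tray between 0 and 0.04 m and x of sleeve_a in the frame of tray between -0.085 and 0.097 m and y of sleeve_a in the frame of tray between -0.05 and 0.05 m and z of sleeve_a in the frame of tray between 0 and 0.04 m and x of sleeve_b in the frame of tray between -0.085 and 0.097 m and y of sleeve_b in the frame of tray between -0.05 and 0.05 m and z of sleeve_b in the frame of tray between 0 and 0.04 m and x of hinge_block in the frame of tray between -0.085 and 0.097 m and y of hinge_block in the frame of tray between -0.05 and 0.05 m and z of hinge_block in the frame of tray between 0 and 0.04 m), for 0.2 s.
3. all five pieces are in the bin while the tray is off the desk (x of nut_a in the frame of bin between -0.064 and 0.064 m and y of nut_a in the frame of bin between -0.064 and 0.064 m and z of nut_a in the frame of bin between 0 and 0.058 m and x of nut_b in the frame of bin between -0.064 and 0.064 m and y of nut_b in the frame of bin between -0.064 and 0.064 m and z of nut_b in the frame of bin between 0 and 0.058 m and x of sleeve_a in the frame of bin between -0.064 and 0.064 m and y of sleeve_a in the frame of bin between -0.064 and 0.064 m and z of sleeve_a in the frame of bin between 0 and 0.058 m and x of sleeve_b in the frame of bin between -0.064 and 0.064 m and y of sleeve_b in the frame of bin between -0.064 and 0.064 m and z of sleeve_b in the frame of bin between 0 and 0.058 m and x of hinge_block in the frame of bin between -0.064 and 0.064 m and y of hinge_block in the frame of bin between -0.064 and 0.064 m and z of hinge_block in the frame of bin between 0 and 0.058 m and height (world z) of tray above 0.02 m), for 0.2 s.
At the end, for the whole second after the job is handed in: All five pieces lie at rest inside the bin; the bin stands upright within 30 mm of where it was; the empty tray stands flat on the desk (underside within 6 mm of it, tilt under 0.06 rad), at rest and let go; no bystander has moved more than 25 mm (x of nut_a in the frame of bin between -0.064 and 0.064 m and y of nut_a in the frame of bin between -0.064 and 0.064 m and z of nut_a in the frame of bin between 0 and 0.058 m and x of nut_b in the frame of bin between -0.064 and 0.064 m and y of nut_b in the frame of bin between -0.064 and 0.064 m and z of nut_b in the frame of bin between 0 and 0.058 m and x of sleeve_a in the frame of bin between -0.064 and 0.064 m and y of sleeve_a in the frame of bin between -0.064 and 0.064 m and z of sleeve_a in the frame of bin between 0 and 0.058 m and x of sleeve_b in the frame of bin between -0.064 and 0.064 m and y of sleeve_b in the frame of bin between -0.064 and 0.064 m and z of sleeve_b in the frame of bin between 0 and 0.058 m and x of hinge_block in the frame of bin between -0.064 and 0.064 m and y of hinge_block in the frame of bin between -0.064 and 0.064 m and z of hinge_block in the frame of bin between 0 and 0.058 m and height (world z) of each of tray, bin below 0.006 m and angle between each of tray, bin's own z axis and vertical below 0.06 rad and linear speed of tray below 0.02 m/s and contact force between the fingers and tray below 0.2 N and distance of bin from where it was at the start of the episode below 0.03 m and linear speed of each of nut_a, nut_b, sleeve_a, sleeve_b, hinge_block below 0.03 m/s and distance of each of puck, hex_key, remote, stapler, tape, tumbler from where it was at the start of the episode below 0.025 m); the robot touches nothing.
It fails at once if a bystander (puck, hex key, remote, stapler, tape or tumbler) is shifted by more than 25 mm (distance of any of puck, hex_key, remote, stapler, tape, tumbler from where it was at the start of the episode above 0.025 m).
It fails at once if the bin is pushed by more than 30 mm (distance of bin from where it was at the start of the episode above 0.03 m).
It fails at once if the tray is tipped (more than 0.5 rad) with its spout high up (lip above 0.18 m, that is 120 mm over the bin's rim) (angle between tray's own z axis and vertical above 0.5 rad and height (world z) of tray_lip above 0.18 m).
It also fails if it takes over 70 s, if anything falls off the work surface, if the arm or the gripper's body presses on something with over 40 N, if the wrist force passes 120 N, or if a joint passes its speed limit or range.

## Working session

There is one attempt and no reset: what is moved stays moved. The work goes in short steps, Python scripts to look and compute and a tool call to move; the robot and the scene stay as the last step left them, time stands still between calls to the robot, and variables do not carry over. Pictures are saved under pics/ and viewed, about 8 in all and at most 12, crops included, and the job is handed in when it is done.

Besides the shell and the picture viewer there is one more tool, called after "Call:" as name(argument=value, ...) on one line, values as JSON. send_rows: Moves the arm, as the interface text tells. Its arguments: {"type":"object","properties":{"increments":{"type":"array","items":{"type":"number"}},"newtons":{"type":"number"}},"required":["increments"]}

```bash
ls; mkdir -p pics; python3 - <<'E'
from bench import state, vision
import cv2,numpy as np
s=state();print(s)
for n in("scene","top"):
    c=vision.camera(n);cv2.imwrite(f"pics/{n}0.png",cv2.resize(c["frame"][:,:,::-1],(800,600),interpolation=cv2.INTER_CUBIC));np.savez(f"{n}0.npz",**c);print(n,c["intrinsics"],c["T"])
    print(c.keys())
E
```

```text
pics
{'time': 0.0, 'joint_pos': array([-1.37619702,  0.53720917, -0.00444652,  1.53884223,  0.00256388,
        1.0672829 , -0.07115468]), 'joint_velocities': array([ 0.00303949, -0.00037504, -0.000276  ,  0.00125971, -0.00073066,
        0.00115977, -0.00172703]), 'effort': array([-2.92179147e-04, -5.83392692e+01,  1.04840375e+00, -2.59110188e+01,
        1.23508985e-02,  9.38715268e-03, -3.07898620e-05]), 'position': array([0.16745109, 0.627442  , 0.24139715]), 'orientation': array([-4.08319056e-01, -3.11480772e+00,  2.71883744e-03]), 'force': array([ 0.20887567, -0.39043187,  0.1661672 ]), 'ft_torque': array([-0.00412207, -0.03335587,  0.0223769 ]), 'gripper_width': 0.997476585698412}
scene [[488.46315966   0.         288.22426426]
 [  0.         488.46315966 219.24348288]
 [  0.           0.           1.        ]] [[-2.67617160e-01 -8.06692328e-01  5.26904682e-01  1.44348259e+00]
 [ 9.63524389e-01 -2.24819935e-01  1.45178334e-01  1.99260313e-01]
 [ 1.34442761e-03  5.46537725e-01  8.37433405e-01  1.50695436e+00]
 [ 0.00000000e+00  0.00000000e+00  0.00000000e+00  1.00000000e+00]]
dict_keys(['frame', 'intrinsics', 'T'])
top [[433.16069405   0.         282.43549373]
 [  0.         433.16069405 209.49924304]
 [  0.           0.           1.        ]] [[ 0.02653143  0.98603978 -0.16438258  0.37026179]
 [-0.99964535  0.02579306 -0.006625   -0.03768118]
 [-0.00229259  0.16450006  0.98637441  1.2705681 ]
 [ 0.          0.          0.          1.        ]]
dict_keys(['frame', 'intrinsics', 'T'])
```

View pics/top0.png

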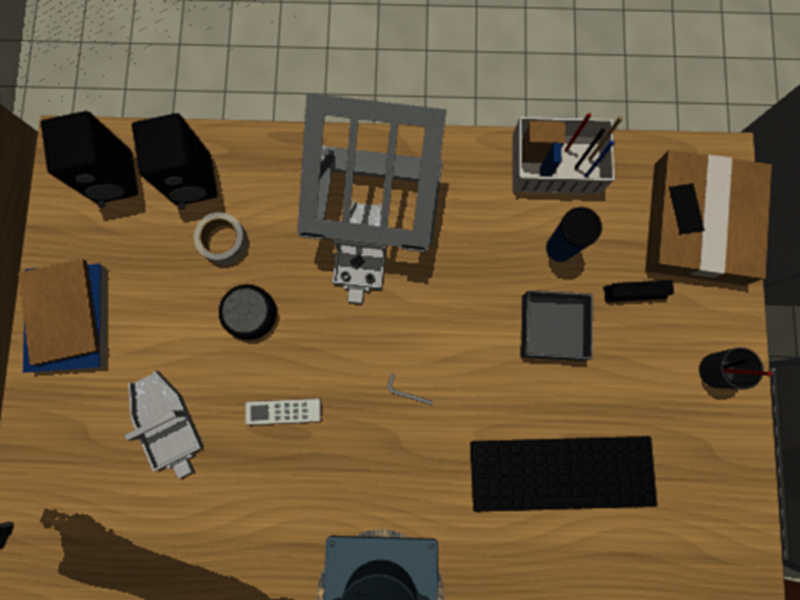

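View pics/scene0.png

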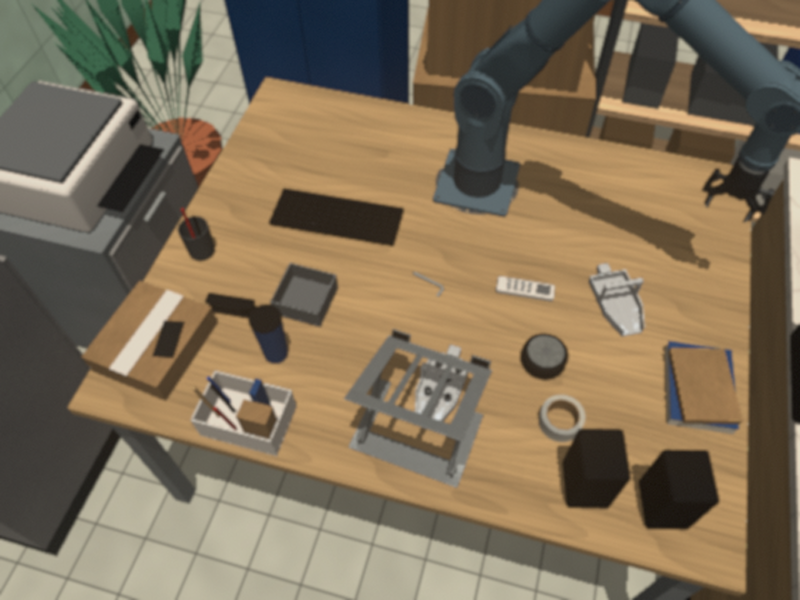

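Top view: there are two tray-like things, at (165,425) and under the riser at (357,270). The one under the riser is farther to the robot's right (right in the image), it holds pieces and its tab sticks out in front, so it fits. The bin is at (557,326), the puck at (248,312), the hex key at (410,390) and the remote at (283,411). Next I'll confirm in an enlarged crop.

```bash
cat > h.py <<'E'
import numpy as np, cv2
from scipy.spatial.transform import Rotation as R
def px2w(c,u,v,z,fish=False):
    K,T=c["intrinsics"],c["T"]
    x=(u-K[0,2])/K[0,0]; y=(v-K[1,2])/K[1,1]
    if fish:
        r=np.hypot(x,y); k=np.sin(r)/max(r,1e-9); d=np.array([x*k,-y*k,-np.cos(r)])
    else: d=np.array([x,-y,-1.])
    d=T[:3,:3]@d; o=T[:3,3]
    return o+d*(z-o[2])/d[2]
def w2px(c,p,fish=False):
    K,T=c["intrinsics"],c["T"]
    q=T[:3,:3].T@(np.asarray(p)-T[:3,3]); a=np.array([q[0],-q[1]])/-q[2]
    if fish:
        n=np.hypot(*q[:2]); a=np.array([q[0],-q[1]])/n*np.arctan2(n,-q[2])
    return a*K[0,0]+K[:2,2]
def crop(c,name,u0,v0,u1,v1,s):
    f=c["frame"][v0:v1,u0:u1,::-1]
    cv2.imwrite(f"pics/{name}.png",cv2.resize(f,None,fx=s,fy=s,interpolation=cv2.INTER_CUBIC))
E
python3 - <<'E'
from h import *
t=np.load("top0.npz")
crop(t,"crop1",200,60,320,220,5) if 0 else crop(t,"crop1",205,110,325,220,6)
for n,(u,v),z in [("bin",(526,294),.06),("bin",(591,294),.06),("bin",(589,361),.06),("bin",(522,357),.06),("puck",(248,312),.048),("remote",(283,411),.018),("hexkey",(410,395),.004),("hexcorner",(390,387),.004),("hexend",(391,376),.004),("tape",(219,238),.045),("stapler",(638,291),.048),("tumblertop",(580,227),.167),("tray2",(165,425),.0)]:
    print(n,px2w(t,u*.7,v*.7,z).round(3))
E
```

```text
bin [ 0.589 -0.272  0.06 ]
bin [ 0.592 -0.401  0.06 ]
bin [ 0.46  -0.394  0.06 ]
bin [ 0.464 -0.264  0.06 ]
puck [0.54  0.28  0.048]
remote [0.347 0.205 0.018]
hexkey [ 0.385 -0.048  0.004]
hexcorner [ 0.4   -0.007  0.004]
hexend [ 0.423 -0.008  0.004]
tape [0.692 0.351 0.045]
stapler [ 0.603 -0.499  0.048]
tumblertop [ 0.698 -0.352  0.167]
tray2 [0.313 0.444 0.   ]
```

View pics/crop1.png

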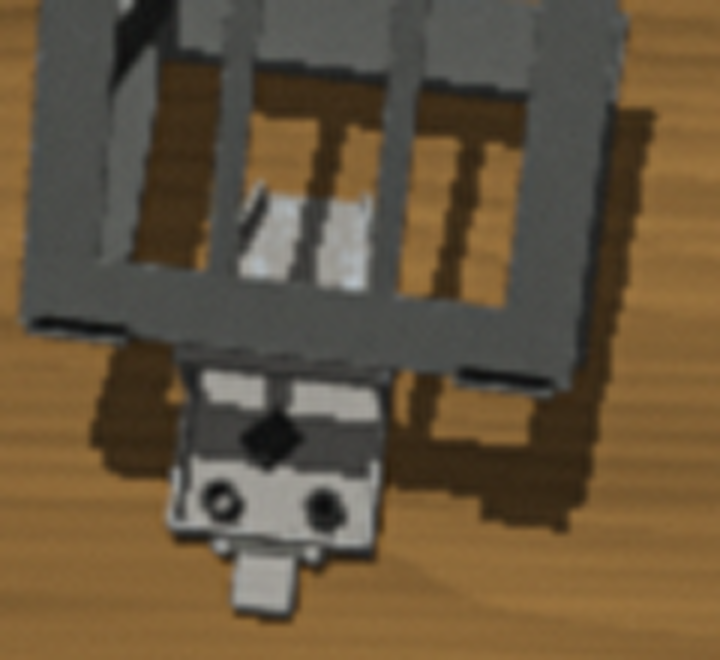

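The crop confirms it: tab at (266,582), tray back wall from (172,527) to (372,552), with a nut, two sleeves and more pieces visible, all below the plate front edge, (25,325) to (555,390).

```bash
python3 - <<'E'
from h import *
t=np.load("top0.npz")
P=lambda u,v,z:px2w(t,205+u/6-.4,110+v/6-.4,z)
a,b=P(172,527,.026),P(372,552,.026)
print("backwall",a,b,np.linalg.norm(a-b)); d=(a-b)[:2]; print("tray yaw",np.degrees(np.arctan2(-d[0],d[1])))
print("tab",P(266,580,.021), "tab ends",P(232,610,.021),P(292,612,.021))
print("lip",P(240,275,.004),P(370,290,.004), P(262,185,.004),P(370,198,.004))
e,f=P(25,330,.138),P(558,392,.138);d=(e-f)[:2];print("edge",e,f,np.linalg.norm(d),"yaw",np.degrees(np.arctan2(-d[0],d[1])))
from bench import state
o=state()["orientation"];print(R.from_rotvec(o).as_matrix().round(3))
E
```

```text
backwall [0.60970508 0.11551043 0.026     ] [0.59985576 0.01755526 0.026     ] 0.09844910314365614
tray yaw -5.7417503771379375
tab [0.58553559 0.06905371 0.021     ] tab ends [0.57027625 0.08503375 0.021     ] [0.57005467 0.05576955 0.021     ]
lip [0.74426081 0.08975835 0.004     ] [0.73813165 0.02391067 0.004     ] [0.79182047 0.08052591 0.004     ] [0.78636971 0.02548743 0.004     ]
edge [0.67660013 0.17191213 0.138     ] [ 0.65417733 -0.06829941  0.138     ] 0.24125581339227337 yaw -5.332881202863841
[[-0.966  0.258 -0.   ]
 [ 0.258  0.966 -0.002]
 [-0.    -0.002 -1.   ]]
```

Call:
send_rows(increments=[0.05, -0.04, -0.03, 0, -5, 0.05, -0.04, -0.03, 0, -5])

```text
time: 0.3
position: [0.226, 0.5552, 0.2399]
orientation: [-0.108, -3.135, -0.0]
force: [1.4, -0.8, 0.2]
gripper_width: 0.695
```

Call:
send_rows(increments=[0.06, -0.03, -0.036, 0.005, 1.5, 0.06, -0.03, -0.036, 0.005, 0, 0.06, -0.03, -0.036, 0.005, 0, 0.06, -0.03, -0.036, 0.005, 0, 0.06, -0.03, -0.036, 0.005, 0, 0.06, -0.03, -0.036, 0.005, 0, 0.06, -0.03, -0.036, 0.005, 0, 0.06, -0.03, -0.036, 0.005, 0, 0.06, -0.03, -0.036, 0.005, 0, 0.06, -0.03, -0.036, 0.005, 0])

```text
time: 1.3
position: [0.4997, 0.1525, 0.1856]
orientation: [-0.142, -3.133, 0.0]
force: [2.0, 1.0, 0.8]
gripper_width: 0.699
```

Call:
send_rows(increments=[0.06, -0.03, -0.026, 0.02, 0, 0.06, -0.03, -0.026, 0.02, 0, 0.06, -0.025, -0.022, 0.02, 0, 0.06, 0, 0, 0.015, 0, 0.06, 0, 0, 0, 0])

```text
time: 1.8
position: [0.5821, 0.0582, 0.1063]
orientation: [-0.16, -3.133, 0.006]
force: [-0.3, 1.0, -0.2]
gripper_width: 0.702
```

```bash
cat > look.py <<'E'
import sys
from h import *
from bench import state, vision
def snap(cam,name):
    c=vision.camera(cam); np.savez(name+".npz",**c); return c
def st():
    s=state(); M=R.from_rotvec(s["orientation"]).as_matrix()
    print("t",round(s["time"],2),"p",s["position"].round(4),"w",round(s["gripper_width"],3),"f",s["force"].round(1),"\nx",M[:,0].round(3),"y",M[:,1].round(3),"z",M[:,2].round(3)); return s,M
E
python3 - <<'E'
from look import *
st(); c=snap("wrist","w1"); print(c["intrinsics"].round(1).tolist()); cv2.imwrite("pics/w1.png",c["frame"][:,:,::-1])
E
```

```text
t 1.8 p [0.5821 0.0582 0.1063] w 0.702 f [-0.3  1.  -0.2] 
x [-0.995  0.102  0.004] y [ 0.102  0.995 -0.004] z [-0.005 -0.004 -1.   ]
[[325.2, 0.0, 286.0], [0.0, 325.2, 208.4], [0.0, 0.0, 1.0]]
```

View pics/w1.png

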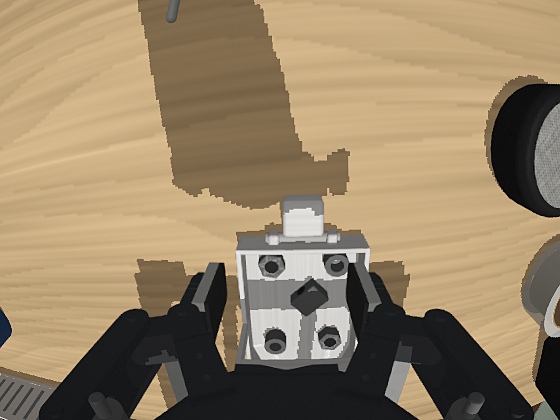

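Wrist view: the tab top is about (303,215), the back wall's top edge runs from (237,241) to (369,241), and five pieces sit inside the tray.

```bash
python3 - <<'E'
from look import *
c=np.load("w1.npz")
for n,u,v,z in [("tab",303,216,.021),("tabcorner",283,199,.021),("tabcorner",323,197,.021),("bwL",238,240,.026),("bwR",369,240,.026)]:
    print(n,px2w(c,u,v,z,True).round(4))
E
```

```text
tab [0.5784 0.0701 0.021 ]
tabcorner [0.5645 0.0573 0.021 ]
tabcorner [0.5658 0.0853 0.021 ]
bwL [0.5903 0.0221 0.026 ]
bwR [0.6002 0.1166 0.026 ]
```

Call:
send_rows(increments=[0.06, 0.005, 0.012, 0, 0, 0.06, 0, 0, 0.03, 0, 0.06, 0, 0, 0.03, 0, 0.06, 0, 0, 0.018, 0, 0.06, 0, 0, 0.004, 0, 0.06, 0, 0, 0, 0], newtons=20)

```text
time: 2.45
position: [0.5787, 0.0858, 0.03]
orientation: [0.139, 3.134, 0.008]
force: [0.7, -0.0, 0.3]
gripper_width: 0.701
```

Call:
send_rows(increments=[0.06, 0, -0.012, 0, 0, 0.06, 0, 0, 0, 0, 0.06, 0, 0, 0, 0])

```text
time: 2.75
position: [0.5791, 0.0749, 0.0335]
orientation: [0.136, 3.129, 0.01]
force: [0.0, -0.5, -0.8]
gripper_width: 0.707
```

Call:
send_rows(increments=[0.06, 0, -0.005, 0.01, 0, 0.06, 0, 0, 0.008, 0, 0.06, 0, 0, 0.001, 0, 0.06, 0, 0, 0, 0])

```text
time: 3.15
position: [0.5796, 0.0688, 0.0137]
orientation: [0.138, 3.128, 0.011]
force: [0.7, -0.5, 0.9]
gripper_width: 0.699
```

Call:
send_rows(increments=[0.02, 0, 0, -0.002, 0, 0.02, 0, 0, 0, 0, 0.02, 0, 0, 0, 0, 0.02, 0, 0, 0, 0, 0.02, 0, 0, 0, 0], newtons=20)

```text
time: 3.65
position: [0.5794, 0.0692, 0.0156]
orientation: [0.137, 3.128, 0.011]
force: [-0.2, -0.7, -1.0]
gripper_width: 0.345
```

Call:
send_rows(increments=[0.02, 0.006, 0, 0, 0, 0.02, 0.012, 0, 0, 0, 0.02, 0.015, 0, 0, 0, 0.02, 0.015, 0, 0, 0, 0.02, 0.015, 0, 0, 0, 0.02, 0.015, 0, 0, 0, 0.02, 0.015, 0, 0, 0, 0.02, 0.015, 0, 0, 0, 0.02, 0.01, 0, 0, 0, 0.02, 0.005, 0, 0, 0])

```text
time: 4.65
position: [0.4562, 0.0805, 0.0157]
orientation: [0.139, 3.115, 0.013]
force: [1.0, -0.5, -2.7]
gripper_width: 0.348
```

Call:
send_rows(increments=[0.02, 0, 0, 0, 0, 0.06, 0, 0, 0, 0, 0.06, 0, 0, 0, 0, 0.06, 0, 0, 0, 0, 0.06, 0, 0, -0.02, 0, 0.06, 0, 0, -0.03, 0, 0.06, 0, 0, -0.04, 0, 0.06, 0, 0, -0.04, 0, 0.06, 0, 0, -0.04, 0, 0.06, 0, 0, -0.02, 0])

```text
time: 5.65
position: [0.4515, 0.0782, 0.2101]
orientation: [0.142, 3.121, 0.01]
force: [-0.3, -0.2, -1.1]
gripper_width: 0.702
```

```bash
python3 - <<'E'
from look import *
st(); print(state()["joint_pos"].round(3)); c=snap("top","t2"); crop(c,"t2",190,120,300,230,5); 
E
```

```text
t 5.65 p [0.4515 0.0782 0.2101] w 0.702 f [-0.3 -0.2 -1.1] 
x [-0.996  0.091 -0.017] y [0.091 0.996 0.007] z [ 0.018  0.006 -1.   ]
[-0.416  0.245  0.17   2.08  -0.059  0.802  1.268]
```

Call:
send_rows(increments=[0.04, 0.01, 0.045, -0.01, 0, 0.04, 0.01, 0.045, -0.01, 0, 0.04, 0.015, 0.045, -0.01, 0, 0.04, 0.02, 0.045, -0.01, 0, 0.04, 0.025, 0.04, -0.01, 0, 0.04, 0.03, 0.04, 0, 0, 0.04, 0.035, 0.035, 0, 0, 0.04, 0.04, 0.03, 0, 0, 0.04, 0.045, 0.02, 0, 0, 0.04, 0.045, 0.01, 0, 0])

```text
time: 6.7
position: [0.2179, 0.4661, 0.2624]
orientation: [0.176, 3.107, 0.022]
force: [0.0, 1.7, -0.2]
gripper_width: 0.467
```

Call:
send_rows(increments=[0.04, 0.045, 0.01, 0, 0, 0.04, 0.045, 0, 0, 0, 0.04, 0.045, 0, 0, 0, 0.04, 0.045, 0, 0, 0, 0.04, 0.02, 0, 0, 0, 0.04, 0, -0.045, 0, 0, 0.04, 0, -0.045, 0, 0, 0.04, 0, -0.045, 0, 0, 0.04, 0, -0.045, 0, 0, 0.04, 0, -0.045, 0, 0])

```text
time: 7.7
position: [-0.0207, 0.2755, 0.2494]
orientation: [0.158, 3.114, 0.026]
force: [-1.1, 0.3, 1.2]
gripper_width: 0.469
```

```bash
python3 - <<'E'
from look import *
st(); print(state()["joint_pos"].round(3))
t=np.load("t2.npz")
E
```

```text
t 7.7 p [-0.0207  0.2755  0.2494] w 0.469 f [-1.1  0.3  1.2] 
x [-0.995  0.101 -0.023] y [0.101 0.995 0.018] z [ 0.024  0.015 -1.   ]
[-1.513 -0.156 -0.292  2.382 -0.022  0.899 -0.318]
```

View pics/t2.png

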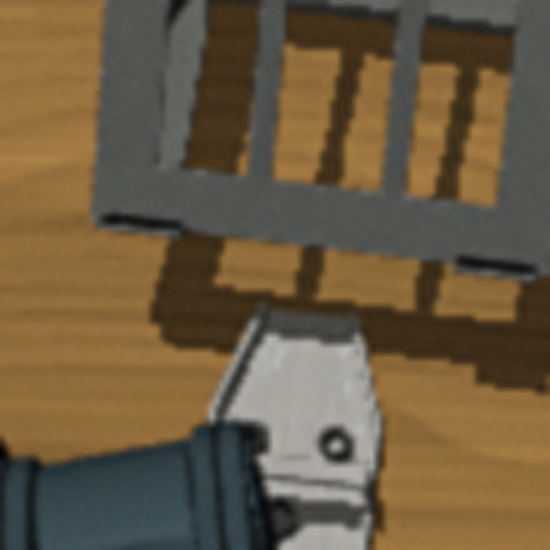

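The picture shows the tray fully drawn out: lip edge at about (265..355,330), bar at about (320,490). Now I'll test how the tool tilts at the inner reach limit, because tipping needs a tilted tool.

Call:
send_rows(increments=[0.04, 0, -0.03, 0, 0, 0.04, 0, -0.03, 0, 0, 0.04, 0, -0.03, 0, 0, 0.04, 0, -0.03, 0, 0])

```text
time: 8.1
position: [-0.027, 0.2348, 0.2743]
orientation: [-0.147, -3.136, -0.04]
force: [0.9, -0.6, 2.1]
gripper_width: 0.466
```

```bash
python3 - <<'E'
from look import *
st(); print(state()["joint_pos"].round(3))
E
```

```text
t 8.1 p [-0.027   0.2348  0.2743] w 0.466 f [ 0.9 -0.6  2.1] 
x [-0.996  0.093  0.003] y [0.093 0.995 0.026] z [-0.001  0.026 -1.   ]
[-0.855 -0.374 -0.757  2.395 -0.3    1.018  0.055]
```

Call:
send_rows(increments=[0.04, 0, -0.035, 0.035, 0, 0.04, 0, -0.035, 0.035, 0, 0.04, 0, -0.035, 0.035, 0, 0.04, 0, -0.035, 0.035, 0])

```text
time: 8.5
position: [-0.0688, 0.2204, 0.2312]
orientation: [0.156, 3.109, -0.138]
force: [1.0, -0.4, 1.0]
gripper_width: 0.472
```

```bash
python3 - <<'E'
from look import *
st(); print(state()["joint_pos"].round(3))
E
```

```text
t 8.5 p [-0.0688  0.2204  0.2312] w 0.472 f [ 1.  -0.4  1. ] 
x [-0.995  0.099 -0.03 ] y [ 0.101  0.991 -0.087] z [ 0.021 -0.09  -0.996]
[-0.45  -0.373 -1.259  2.395 -0.409  1.003  0.046]
```

Call:
send_rows(increments=[0.04, 0, -0.04, 0.02, 0, 0.04, 0, -0.04, 0.02, 0, 0.04, 0, -0.04, 0.02, 0, 0.04, 0, -0.04, 0.02, 0])

```text
time: 8.9
position: [-0.1339, 0.1467, 0.2464]
orientation: [0.175, 3.053, -0.247]
force: [-0.5, 0.7, 0.6]
gripper_width: 0.469
```

```bash
python3 - <<'E'
from look import *
st(); print(state()["joint_pos"].round(3))
E
```

```text
t 8.9 p [-0.1339  0.1467  0.2464] w 0.469 f [-0.5  0.7  0.6] 
x [-0.991  0.107 -0.082] y [ 0.119  0.981 -0.156] z [ 0.064 -0.164 -0.984]
[-0.937 -0.373 -1.144  2.395 -0.392  1.127 -0.358]
```

Call:
send_rows(increments=[0.04, -0.01, 0.04, 0, 0, 0.04, -0.01, 0.04, -0.01, 0, 0.04, -0.02, 0.04, -0.02, 0, 0.04, -0.02, 0.035, -0.03, 0, 0.04, -0.02, 0.035, -0.03, 0, 0.04, -0.02, 0.03, -0.035, 0, 0.04, -0.02, 0.03, -0.04, 0, 0.04, -0.02, 0.03, -0.04, 0, 0.04, -0.02, 0.03, -0.04, 0, 0.04, -0.02, 0.03, -0.04, 0])

```text
time: 9.9
position: [0.0399, 0.5017, 0.4801]
orientation: [0.105, 3.046, -0.238]
force: [-0.0, 0.8, 0.5]
gripper_width: 0.47
```

Call:
send_rows(increments=[0.04, 0, 0, -0.045, 0, 0.04, 0, 0, -0.045, 0, 0.04, 0, 0, -0.045, 0, 0.04, 0, 0, -0.045, 0, 0.04, 0, 0, -0.04, 0])

```text
time: 10.4
position: [0.0388, 0.5311, 0.5434]
orientation: [0.107, 3.018, -0.378]
force: [1.2, 1.8, -1.5]
gripper_width: 0.471
```

```bash
python3 - <<'E'
from look import *
st(); print(state()["joint_pos"].round(3))
E
```

```text
t 10.4 p [0.0388 0.5311 0.5434] w 0.471 f [ 1.2  1.8 -1.5] 
x [-0.993  0.057 -0.106] y [ 0.081  0.967 -0.242] z [ 0.089 -0.249 -0.964]
[-1.486  0.344 -0.213  1.156  0.136  1.908 -0.168]
```

Call:
send_rows(increments=[0.04, -0.04, 0, 0.03, 0, 0.04, -0.04, -0.01, 0.03, 0, 0.04, -0.04, -0.01, 0.03, 0, 0.04, -0.045, -0.01, 0, 0, 0.04, -0.045, -0.01, 0, 0, 0.04, -0.045, -0.015, 0, 0, 0.04, -0.04, -0.025, 0, 0, 0.04, -0.04, -0.025, 0, 0, 0.04, -0.04, -0.025, 0, 0, 0.04, -0.03, -0.035, 0, 0])

```text
time: 11.4
position: [0.439, 0.3335, 0.5288]
orientation: [0.055, 3.021, -0.396]
force: [1.3, 0.0, 1.0]
gripper_width: 0.466
```

Call:
send_rows(increments=[0.04, -0.02, -0.045, 0, 0, 0.04, -0.01, -0.045, 0, 0, 0.04, 0, -0.045, 0, 0, 0.04, 0, -0.045, 0, 0, 0.04, 0, -0.045, 0, 0, 0.04, 0, -0.045, 0, 0, 0.04, 0.01, -0.045, 0, 0, 0.04, 0.02, -0.045, 0, 0, 0.04, 0.025, -0.04, 0, 0, 0.04, 0.03, -0.035, 0, 0])

```text
time: 12.4
position: [0.3645, -0.1035, 0.6341]
orientation: [0.073, 3.026, -0.406]
force: [0.5, -0.7, 0.7]
gripper_width: 0.468
```

Call:
send_rows(increments=[0.04, 0.03, -0.033, 0.02, 0, 0.04, 0.03, -0.033, 0.02, 0, 0.04, 0.03, -0.033, 0.02, 0, 0.04, 0.03, -0.033, 0.02, 0, 0.04, 0.03, -0.033, 0.02, 0, 0.04, 0.03, -0.033, 0.02, 0, 0.04, 0.03, -0.033, 0.02, 0, 0.04, 0.03, -0.033, 0.02, 0, 0.04, 0.03, -0.033, 0.02, 0, 0.04, 0.03, -0.033, 0.02, 0])

```text
time: 13.4
position: [0.12, -0.3983, 0.5247]
orientation: [0.07, 3.023, -0.399]
force: [0.8, -1.1, 0.9]
gripper_width: 0.472
```

```bash
python3 - <<'E'
from look import *
st(); print(state()["joint_pos"].round(3))
E
```

```text
t 13.4 p [ 0.12   -0.3983  0.5247] w 0.472 f [ 0.8 -1.1  0.9] 
x [-0.995  0.033 -0.096] y [ 0.057  0.965 -0.257] z [ 0.084 -0.261 -0.962]
[ 0.524 -0.326  0.437  1.838  0.223  1.336  2.461]
```

Call:
send_rows(increments=[0.04, 0, 0, 0, 8.5, 0.04, 0, 0, 0, 8.5, 0.04, 0, 0, 0, 8.5, 0.04, 0, 0, 0, 8.5, 0.04, 0, 0, 0, 8.5, 0.04, 0, 0, 0, 8.5, 0.04, 0, 0, 0, 8.5, 0.04, 0, 0, 0, 8.5, 0.04, 0, 0, 0, 8.5, 0.04, 0, 0, 0, 8.5])

```text
time: 14.4
position: [0.1097, -0.4024, 0.5199]
orientation: [2.029, 2.069, -0.189]
force: [0.3, -0.1, 0.1]
gripper_width: 0.471
```

```bash
python3 - <<'E'
from look import *
st(); print(state()["joint_pos"].round(3))
E
```

```text
t 14.4 p [ 0.1097 -0.4024  0.5199] w 0.471 f [ 0.3 -0.1  0.1] 
x [-0.009  0.966 -0.257] y [0.997 0.029 0.073] z [ 0.078 -0.256 -0.964]
[ 0.841 -0.269  0.248  1.834  0.119  1.303  1.092]
```

Call:
send_rows(increments=[0.04, -0.02, -0.03, 0, 0, 0.04, -0.02, -0.03, 0, 0, 0.04, -0.02, -0.03, 0, 0, 0.04, -0.02, -0.03, 0, 0, 0.04, -0.02, -0.03, -0.02, 0, 0.04, -0.01, 0, -0.045, 0, 0.04, -0.01, 0, -0.045, 0, 0.04, -0.01, 0, -0.045, 0, 0.04, -0.01, 0, -0.045, 0, 0.04, -0.01, 0, -0.045, 0])

```text
time: 15.4
position: [-0.0647, -0.4902, 0.7831]
orientation: [2.04, 2.068, -0.187]
force: [7.9, 72.1, -15.9]
gripper_width: 0.468
```

```bash
python3 - <<'E'
from look import *
st(); print(state()["joint_pos"].round(3))
E
```

```text
t 15.4 p [-0.0647 -0.4902  0.7831] w 0.468 f [  7.9  72.1 -15.9] 
x [-0.004  0.968 -0.251] y [0.997 0.022 0.07 ] z [ 0.073 -0.25  -0.965]
[ 1.08   0.077  0.699  0.933 -0.182  1.91   1.704]
```

Call:
send_rows(increments=[0.04, 0, 0, 0, 0])

```text
time: 15.5
position: [-0.0654, -0.4928, 0.7884]
orientation: [2.035, 2.061, -0.204]
force: [-0.6, -0.0, -1.1]
gripper_width: 0.47
```

Call:
send_rows(increments=[0.04, -0.004, 0, -0.015, 0, 0.04, -0.004, 0, -0.015, 0, 0.04, -0.004, 0, -0.015, 0, 0.04, -0.004, 0, -0.015, 0, 0.04, -0.004, 0, -0.015, 0])

```text
time: 16.0
position: [-0.0665, -0.4898, 0.8154]
orientation: [2.011, 2.029, -0.263]
force: [0.6, 0.1, -0.6]
gripper_width: 0.467
```

```bash
python3 - <<'E'
from look import *
st(); print(state()["joint_pos"].round(3))
E
```

```text
t 16.0 p [-0.0665 -0.4898  0.8154] w 0.467 f [ 0.6  0.1 -0.6] 
x [ 0.002  0.949 -0.317] y [0.998 0.019 0.061] z [ 0.064 -0.316 -0.947]
[ 1.588  0.076  0.108  0.842 -0.118  1.909  1.647]
```

Call:
send_rows(increments=[0.04, 0.01, 0.02, 0.02, 0, 0.04, 0.015, 0.028, 0.031, 0, 0.04, 0.015, 0.028, 0.031, 0, 0.04, 0.015, 0.028, 0.031, 0, 0.04, 0.015, 0.028, 0.031, 0, 0.04, 0.015, 0.028, 0.031, 0, 0.04, 0.015, 0.028, 0.031, 0, 0.04, 0.015, 0.028, 0.031, 0, 0.04, 0.015, 0.028, 0.031, 0, 0.04, 0.015, 0.028, 0.031, 0])

```text
time: 17.0
position: [0.2285, -0.4447, 0.495]
orientation: [2.015, 2.01, -0.278]
force: [0.3, -0.1, 0.8]
gripper_width: 0.47
```

Call:
send_rows(increments=[0.04, 0.036, 0.025, 0.005, 0, 0.04, 0.036, 0.025, 0.005, 0, 0.04, 0.036, 0.025, 0.005, 0, 0.04, 0.036, 0.025, 0.005, 0, 0.04, 0.036, 0.025, 0.005, 0, 0.04, 0.036, 0.025, 0.005, 0, 0.04, 0.036, 0.025, 0.005, 0, 0.04, 0.036, 0.025, 0.005, 0, 0.04, 0.036, 0.025, 0.005, 0, 0.04, 0.036, 0.025, 0.005, 0])

```text
time: 18.0
position: [0.4932, -0.1082, 0.3366]
orientation: [2.023, 2.002, -0.275]
force: [-0.4, -1.8, 0.6]
gripper_width: 0.469
```

```bash
python3 - <<'E'
from look import *
st(); print(state()["joint_pos"].round(3))
E
```

```text
t 18.0 p [ 0.4932 -0.1082  0.3366] w 0.469 f [-0.4 -1.8  0.6] 
x [ 0.021  0.944 -0.328] y [0.998 0.    0.065] z [ 0.062 -0.329 -0.942]
[ 0.714  0.265 -0.94   1.859  0.6    1.201 -0.465]
```

Call:
send_rows(increments=[0.04, 0.042, 0.007, 0, 2, 0.04, 0.042, 0.007, 0, 2, 0.04, 0.042, 0.007, 0, 1.5, 0.04, 0.042, 0.007, 0, 0, 0.04, 0.042, 0.007, 0, 0, 0.04, 0.035, 0.007, 0, 0, 0.04, 0, 0, 0, 0, 0.04, 0, 0, 0, 0])

```text
time: 18.8
position: [0.5598, 0.134, 0.2514]
orientation: [2.115, 1.901, -0.258]
force: [0.2, -1.0, 0.2]
gripper_width: 0.468
```

```bash
python3 - <<'E'
from look import *
st(); print(state()["joint_pos"].round(3)); c=snap("wrist","w2"); cv2.imwrite("pics/w2.png",c["frame"][:,:,::-1])
E
```

```text
t 18.8 p [0.5598 0.134  0.2514] w 0.468 f [ 0.2 -1.   0.2] 
x [ 0.115  0.941 -0.319] y [ 0.992 -0.091  0.091] z [ 0.056 -0.327 -0.943]
[ 0.126  0.607 -0.885  1.668  0.769  1.353 -1.096]
```

View pics/w2.png

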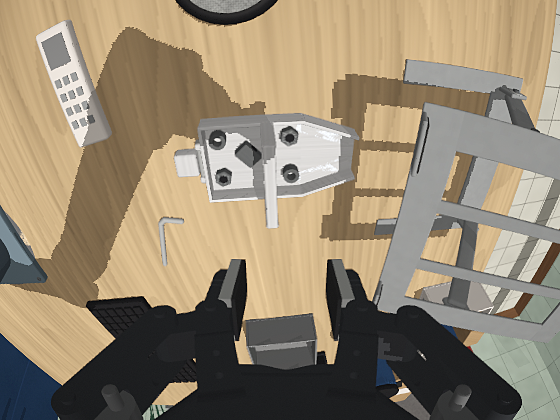

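The wrist view shows the tray in the open with all five pieces. The bar runs from about (266,120) to (271,226), and the back wall top from (201,120) to (208,200).

```bash
python3 - <<'E'
from look import *
c=np.load("w2.npz")
for n,u,v,z in [("barfar",266,120,.082),("barnear",271,225,.082),("barmid",268,175,.082),("bw",200,121,.026),("bw",207,201,.026),("lip",356,130,.004),("lip",352,181,.004),("tab",186,163,.021)]:
    print(n,px2w(c,u,v,z,True).round(4))
p=np.array([.554,.071,.074]);print(w2px(c,p,True))
E
```

```text
barfar [0.5579 0.1478 0.082 ]
barnear [0.5482 0.0281 0.082 ]
barmid [0.5528 0.0911 0.082 ]
bw [0.4877 0.1352 0.026 ]
bw [0.4722 0.0314 0.026 ]
lip [0.6616 0.0913 0.004 ]
lip [0.6579 0.0183 0.004 ]
tab [0.4587 0.0851 0.021 ]
[271.22322697 187.37524775]
```

Call:
send_rows(increments=[0.045, -0.002, -0.008, 0.02, 0, 0.045, -0.002, -0.008, 0.03, 0, 0.045, 0, 0, 0.03, 0, 0.045, 0, 0, 0.03, 0, 0.045, 0, 0, 0.015, 0, 0.045, 0, 0, 0, 0, 0.045, 0, 0, 0, 0])

```text
time: 19.55
position: [0.5523, 0.081, 0.1346]
orientation: [2.123, 1.884, -0.255]
force: [-0.6, 0.6, 0.2]
gripper_width: 0.527
```

```bash
cat > dl.py <<'E'
from look import *
import sys
s,M=st(); print(s["joint_pos"].round(3))
if len(sys.argv)>3: print("tool delta",(M.T@(np.array([float(v) for v in sys.argv[1:4]])-s["position"])).round(4))
E
python3 dl.py .5545 .068 .066
```

```text
t 19.55 p [0.5523 0.081  0.1346] w 0.527 f [-0.6  0.6  0.2] 
x [ 0.129  0.938 -0.321] y [ 0.99  -0.102  0.099] z [ 0.06  -0.33  -0.942]
[ 0.161  0.711 -0.799  1.824  0.915  1.145 -1.207]
tool delta [ 0.0101 -0.0033  0.069 ]
```

Call:
send_rows(increments=[0.045, 0.008, -0.003, 0.01, 0, 0.045, 0, 0, 0.02, 0, 0.045, 0, 0, 0.02, 0, 0.045, 0, 0, 0.012, 0, 0.045, 0, 0, 0, 0, 0.045, 0, 0, 0, 0])

```text
time: 20.15
position: [0.5564, 0.0704, 0.0715]
orientation: [2.121, 1.884, -0.246]
force: [0.7, -0.7, 0.3]
gripper_width: 0.53
```

```bash
python3 dl.py .5545 .068 .066; python3 - <<'E'
from look import *
c=snap("wrist","w3"); cv2.imwrite("pics/w3.png",c["frame"][:,:,::-1])
E
```

```text
t 20.15 p [0.5564 0.0704 0.0715] w 0.53 f [ 0.7 -0.7  0.3] 
x [ 0.129  0.94  -0.317] y [ 0.99  -0.1    0.104] z [ 0.066 -0.327 -0.943]
[ 0.139  0.8   -0.738  1.848  1.014  1.058 -1.28 ]
tool delta [-0.0007 -0.0022  0.0058]
```

View pics/w3.png

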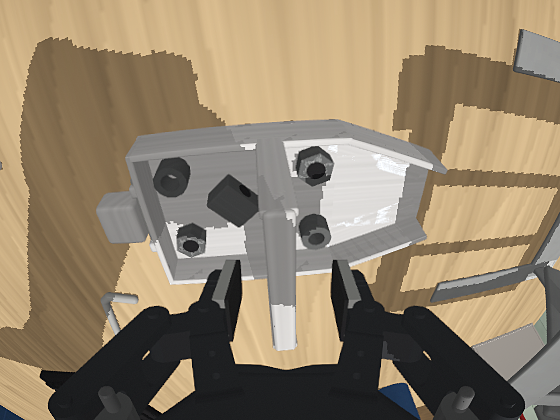

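The bar lies between the pads, with all five pieces in the tray. Closing the grip.

Call:
send_rows(increments=[0.03, 0, -0.003, 0.003, 0, 0.02, 0, 0, 0, 0, 0.005, 0, 0, 0, 0, 0.005, 0, 0, 0, 0, 0.005, 0, 0, 0, 0, 0.005, 0, 0, 0, 0], newtons=90)

```text
time: 20.8
position: [0.5534, 0.0707, 0.0707]
orientation: [2.119, 1.885, -0.244]
force: [-0.9, 0.4, 2.2]
gripper_width: 0.124
```

```bash
python3 dl.py
```

```text
t 20.8 p [0.5534 0.0707 0.0707] w 0.124 f [-0.9  0.4  2.2] 
x [ 0.128  0.94  -0.317] y [ 0.989 -0.099  0.105] z [ 0.067 -0.328 -0.942]
[ 0.138  0.798 -0.738  1.856  1.017  1.054 -1.288]
```

Call:
send_rows(increments=[0.005, -0.002, 0, -0.006, 0, 0.005, -0.003, 0.001, -0.01, 0, 0.005, -0.004, 0.001, -0.012, 0, 0.005, -0.004, 0.001, -0.012, 0, 0.005, -0.004, 0.001, -0.012, 0, 0.005, -0.004, 0.001, -0.012, 0, 0.005, -0.002, 0.001, -0.006, 0, 0.005, 0, 0, 0, 0, 0.005, 0, 0, 0, 0])

```text
time: 21.7
position: [0.5515, 0.0715, 0.1507]
orientation: [2.121, 1.885, -0.241]
force: [0.4, 0.3, -6.0]
gripper_width: 0.123
```

```bash
python3 dl.py;  python3 - <<'E'
from look import *
c=snap("wrist","w4"); cv2.imwrite("pics/w4.png",c["frame"][:,:,::-1])
E
```

```text
t 21.7 p [0.5515 0.0715 0.1507] w 0.123 f [ 0.4  0.3 -6. ] 
x [ 0.129  0.94  -0.315] y [ 0.989 -0.1    0.106] z [ 0.068 -0.325 -0.943]
[ 0.191  0.677 -0.813  1.833  0.899  1.144 -1.177]
```

View pics/w4.png

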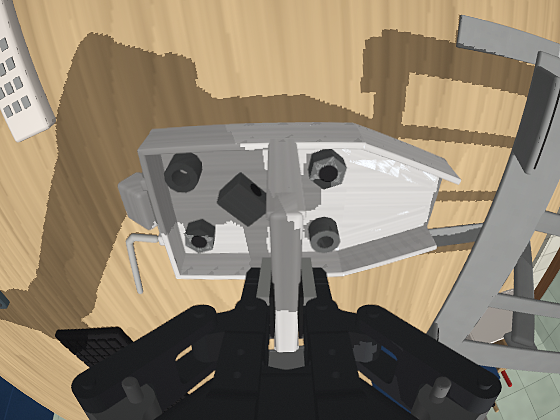

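The tray is lifted and held by the bar, all five pieces still in it. Next I'll carry it, to a place where the arm's reach limit lets me tilt the tool.

Call:
send_rows(increments=[0.005, -0.01, -0.002, -0.004, 0, 0.005, -0.02, -0.004, -0.009, 0, 0.005, -0.028, -0.006, -0.012, 0, 0.005, -0.032, -0.007, -0.014, 0, 0.005, -0.032, -0.007, -0.014, 0, 0.005, -0.032, -0.007, -0.014, 0, 0.005, -0.032, -0.007, -0.014, 0, 0.005, -0.032, -0.008, -0.012, 0, 0.005, -0.032, -0.012, -0.01, 0, 0.005, -0.031, -0.016, -0.008, 0])

```text
time: 22.75
position: [0.4229, -0.1577, 0.3378]
orientation: [2.12, 1.9, -0.263]
force: [1.2, -0.9, -4.8]
gripper_width: 0.117
```

Call:
send_rows(increments=[0.005, -0.03, -0.02, -0.006, 0, 0.005, -0.029, -0.022, -0.004, 0, 0.005, -0.029, -0.022, -0.004, 0, 0.005, -0.029, -0.022, -0.004, 0, 0.005, -0.029, -0.022, -0.004, 0, 0.005, -0.029, -0.022, -0.004, 0, 0.005, -0.029, -0.022, -0.004, 0, 0.005, -0.028, -0.022, -0.008, 0, 0.005, -0.025, -0.02, -0.012, 0, 0.005, -0.02, -0.015, -0.015, 0])

```text
time: 23.75
position: [0.1546, -0.3774, 0.4696]
orientation: [2.138, 1.908, -0.281]
force: [0.1, -0.2, -5.0]
gripper_width: 0.122
```

```bash
python3 dl.py .1 -.46 .7
```

```text
t 23.75 p [ 0.1546 -0.3774  0.4696] w 0.122 f [ 0.1 -0.2 -5. ] 
x [ 0.118  0.942 -0.314] y [ 0.993 -0.103  0.065] z [ 0.029 -0.32  -0.947]
[ 1.294 -0.262 -0.267  1.96   0.08   1.141  0.889]
tool delta [-0.1567 -0.0307 -0.1934]
```

Call:
send_rows(increments=[0.005, -0.018, -0.004, -0.02, 0, 0.005, -0.018, -0.004, -0.022, 0, 0.005, -0.018, -0.004, -0.024, 0, 0.005, -0.018, -0.004, -0.024, 0, 0.005, -0.018, -0.004, -0.024, 0, 0.005, -0.018, -0.004, -0.024, 0, 0.005, -0.015, -0.003, -0.02, 0, 0.005, -0.012, -0.002, -0.016, 0, 0.005, -0.008, -0.001, -0.012, 0, 0.005, -0.005, 0, -0.01, 0])

```text
time: 24.75
position: [0.0889, -0.4445, 0.6984]
orientation: [2.169, 1.926, -0.277]
force: [-1.0, -1.3, -4.8]
gripper_width: 0.121
```

```bash
python3 dl.py .1 -.48 .8
```

```text
t 24.75 p [ 0.0889 -0.4445  0.6984] w 0.121 f [-1.  -1.3 -4.8] 
x [ 0.12   0.95  -0.289] y [ 0.993 -0.112  0.044] z [ 0.01  -0.292 -0.956]
[ 1.341 -0.112 -0.113  1.318  0.077  1.651  1.125]
tool delta [-0.0618  0.0195 -0.0866]
```

Call:
send_rows(increments=[0.005, -0.005, 0, -0.014, 0, 0.005, -0.005, 0, -0.014, 0, 0.005, -0.005, 0, -0.014, 0, 0.005, -0.005, 0, -0.014, 0, 0.005, -0.005, 0, -0.014, 0, 0.005, -0.005, 0, -0.012, 0, 0.005, -0.005, 0, -0.012, 0, 0.005, -0.005, 0, -0.012, 0, 0.005, -0.005, 0, -0.012, 0, 0.005, -0.005, 0, -0.012, 0])

```text
time: 25.75
position: [0.0756, -0.4477, 0.8077]
orientation: [2.16, 1.925, -0.286]
force: [0.6, 0.2, -4.4]
gripper_width: 0.119
```

```bash
python3 dl.py .1 -.48 .8
```

```text
t 25.75 p [ 0.0756 -0.4477  0.8077] w 0.119 f [ 0.6  0.2 -4.4] 
x [ 0.116  0.947 -0.298] y [ 0.993 -0.108  0.044] z [ 0.01  -0.301 -0.953]
[ 1.387 -0.003 -0.145  0.94   0.093  1.91   1.171]
tool delta [-0.0254  0.0274  0.0173]
```

Call:
send_rows(increments=[0.005, -0.006, 0, -0.018, 0, 0.005, -0.006, 0, -0.018, 0, 0.005, -0.006, 0, -0.018, 0, 0.005, -0.006, 0, -0.018, 0, 0.005, -0.006, 0, -0.018, 0, 0.005, -0.006, 0, -0.018, 0, 0.005, -0.006, 0, -0.018, 0, 0.005, -0.006, 0, -0.018, 0, 0.005, -0.006, 0, -0.018, 0, 0.005, -0.006, 0, -0.018, 0])

```text
time: 26.75
position: [0.0543, -0.4329, 0.8808]
orientation: [2.043, 1.833, -0.379]
force: [0.1, -0.4, -4.3]
gripper_width: 0.117
```

```bash
python3 dl.py .1 -.48 .8
```

```text
t 26.75 p [ 0.0543 -0.4329  0.8808] w 0.117 f [ 0.1 -0.4 -4.3] 
x [ 0.119  0.893 -0.434] y [ 0.992 -0.087  0.093] z [ 0.045 -0.442 -0.896]
[ 1.997 -0.017 -0.669  0.789  0.057  1.91   1.248]
tool delta [-0.0015  0.0419  0.0953]
```

Call:
send_rows(increments=[0.005, -0.008, 0, -0.018, 0, 0.005, -0.008, 0, -0.018, 0, 0.005, -0.008, 0, -0.018, 0, 0.005, -0.008, 0, -0.018, 0, 0.005, -0.008, 0, -0.018, 0, 0.005, -0.008, 0, -0.018, 0, 0.005, -0.008, 0, -0.018, 0, 0.005, -0.008, 0, -0.018, 0, 0.005, -0.008, 0, -0.018, 0, 0.005, -0.008, 0, -0.018, 0])

```text
time: 27.75
position: [0.037, -0.404, 0.9556]
orientation: [1.926, 1.74, -0.497]
force: [1.2, -0.5, -5.2]
gripper_width: 0.12
```

```bash
python3 dl.py .1 -.48 .8
```

```text
t 27.75 p [ 0.037  -0.404   0.9556] w 0.12 f [ 1.2 -0.5 -5.2] 
x [ 0.119  0.811 -0.572] y [ 0.991 -0.064  0.116] z [ 0.058 -0.581 -0.812]
[ 2.526 -0.065 -0.982  0.642 -0.092  1.91   1.368]
tool delta [0.0349 0.0492 0.1741]
```

Call:
send_rows(increments=[0.005, -0.01, 0, -0.016, 0, 0.005, -0.01, 0, -0.016, 0, 0.005, -0.008, 0, -0.012, 0])

```text
time: 28.05
position: [0.0293, -0.401, 0.9754]
orientation: [1.9, 1.708, -0.531]
force: [0.2, -0.3, -4.7]
gripper_width: 0.12
```

```bash
python3 dl.py .3 -.4 .5;  python3 - <<'E'
from look import *
c=snap("wrist","w5"); cv2.imwrite("pics/w5.png",c["frame"][:,:,::-1])
E
```

```text
t 28.05 p [ 0.0293 -0.401   0.9754] w 0.12 f [ 0.2 -0.3 -4.7] 
x [ 0.125  0.784 -0.608] y [ 0.991 -0.064  0.121] z [ 0.056 -0.617 -0.785]
[ 2.527 -0.059 -0.97   0.595 -0.092  1.909  1.375]
tool delta [0.3236 0.2105 0.3876]
```

View pics/w5.png

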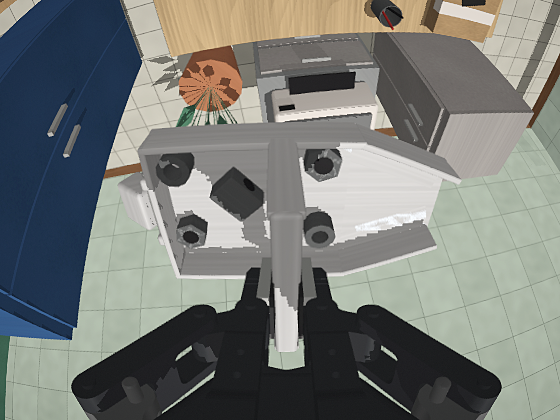

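The tilt is now 38° on the tool (the tray is rolled about 19° with the spout slightly up). All five pieces are unmoved. Planning the pour.

```bash
cat > tr.py <<'E'
from look import *
n=np.array([-.319,0,-.948]); n/=np.linalg.norm(n); xt=np.array([0,1.,0]); B=np.c_[xt,np.cross(n,xt),n]  # tray axes in tool
def tray(p,M):
    T=M@B; h=p+M@np.array([0,0,-.006]); o=h-T@np.array([-.01,0,.074])
    return T,o,o+T@np.array([.095,0,.004])
def rep(p,M,tag=""):
    T,o,lip=tray(p,M); A=lambda v:o+T@np.array(v)
    cs=[A((-.085,y,0)) for y in(-.05,.05)]+[A((.03,y,0)) for y in(-.05,.05)]+[A((.095,y,0)) for y in(-.028,.028)]
    print(tag,"tilt",round(np.degrees(np.arccos(T[2,2])),1),"xdir",T[:,0].round(2),"ydir z",T[2,1].round(2),"lip",lip.round(3),"minz",round(min(c[2] for c in cs),3),"rear",cs[0].round(3),cs[1].round(3))
    return lip
E
python3 - <<'E'
from tr import *
s,M=st(); p=s["position"]; rep(p,M,"now")
goal=np.array([.526,-.335,.085])
for a in (0,-30,-60,-75,-90,-105):
    M2=M@R.from_rotvec([0,0,np.radians(a)]).as_matrix()
    lip=tray(np.zeros(3),M2)[2]; q=goal-lip
    rep(q,M2,f"{a} tcp {q.round(3)}")
E
```

```text
t 28.1 p [ 0.029 -0.401  0.976] w 0.119 f [ 1.1 -0.7 -5.4] 
x [ 0.125  0.783 -0.609] y [ 0.991 -0.064  0.121] z [ 0.056 -0.619 -0.784]
now tilt 20.4 xdir [ 0.99 -0.06  0.12] ydir z -0.33 lip [ 0.139 -0.428  0.928] minz 0.886 rear [-0.044 -0.464  0.919] [-0.034 -0.37   0.886]
0 tcp [ 0.416 -0.308  0.133] tilt 20.4 xdir [ 0.99 -0.06  0.12] ydir z -0.33 lip [ 0.526 -0.335  0.085] minz 0.043 rear [ 0.343 -0.372  0.076] [ 0.353 -0.278  0.043]
-30 tcp [ 0.435 -0.349  0.166] tilt 21.5 xdir [ 0.92  0.34 -0.2 ] ydir z -0.31 lip [ 0.526 -0.335  0.085] minz 0.073 rear [ 0.379 -0.44   0.133] [ 0.341 -0.353  0.102]
-60 tcp [ 0.477 -0.375  0.19 ] tilt 29.1 xdir [ 0.6   0.65 -0.47] ydir z -0.14 lip [ 0.526 -0.335  0.085] minz 0.078 rear [ 0.455 -0.484  0.172] [ 0.378 -0.422  0.159]
-75 tcp [ 0.504 -0.381  0.197] tilt 33.9 xdir [ 0.38  0.74 -0.56] ydir z -0.01 lip [ 0.526 -0.335  0.085] minz 0.081 rear [ 0.502 -0.493  0.182] [ 0.412 -0.448  0.181]
-90 tcp [ 0.532 -0.381  0.199] tilt 38.6 xdir [ 0.13  0.78 -0.61] ydir z 0.14 lip [ 0.526 -0.335  0.085] minz 0.078 rear [ 0.55  -0.491  0.185] [ 0.455 -0.465  0.198]
-105 tcp [ 0.559 -0.376  0.196] tilt 43.1 xdir [-0.14  0.77 -0.62] ydir z 0.29 lip [ 0.526 -0.335  0.085] minz 0.074 rear [ 0.597 -0.48   0.179] [ 0.502 -0.473  0.208]
```

Call:
send_rows(increments=[0.005, 0.008, 0.004, 0.008, 0, 0.005, 0.014, 0.007, 0.014, 0, 0.005, 0.02, 0.01, 0.02, 0, 0.005, 0.022, 0.012, 0.022, 0, 0.005, 0.022, 0.012, 0.022, 0, 0.005, 0.022, 0.012, 0.022, 0, 0.005, 0.022, 0.012, 0.022, 0, 0.005, 0.022, 0.012, 0.022, 0, 0.005, 0.022, 0.012, 0.022, 0, 0.005, 0.022, 0.012, 0.022, 0])

```text
time: 29.1
position: [0.1266, -0.3828, 0.774]
orientation: [1.929, 1.691, -0.514]
force: [-0.6, 0.0, -5.1]
gripper_width: 0.117
```

```bash
python3 dl.py .41 -.31 .24;python3 -c "
from tr import *
s,M=st(); rep(s['position'],M)"
```

```text
t 29.1 p [ 0.1266 -0.3828  0.774 ] w 0.117 f [-0.6  0.  -5.1] 
x [ 0.149  0.79  -0.595] y [ 0.987 -0.086  0.133] z [ 0.054 -0.607 -0.793]
[ 1.585 -0.373 -0.36   1.426  0.039  1.432  1.082]
tool delta [0.4172 0.2026 0.3946]
t 29.1 p [ 0.1266 -0.3828  0.774 ] w 0.117 f [-0.6  0.  -5.1] 
x [ 0.149  0.79  -0.595] y [ 0.987 -0.086  0.133] z [ 0.054 -0.607 -0.793]
 tilt 19.8 xdir [ 0.99 -0.09  0.13] ydir z -0.31 lip [ 0.237 -0.411  0.727] minz 0.684 rear [ 0.053 -0.444  0.715] [ 0.066 -0.349  0.684]
```

Call:
send_rows(increments=[0.005, 0.025, 0.014, 0.024, 0, 0.005, 0.028, 0.014, 0.026, 0, 0.005, 0.028, 0.014, 0.026, 0, 0.005, 0.028, 0.014, 0.026, 0, 0.005, 0.028, 0.014, 0.026, 0, 0.005, 0.028, 0.014, 0.026, 0, 0.005, 0.028, 0.014, 0.026, 0, 0.005, 0.028, 0.014, 0.026, 0, 0.005, 0.026, 0.013, 0.024, 0, 0.005, 0.024, 0.012, 0.022, 0])

```text
time: 30.1
position: [0.2986, -0.3366, 0.4681]
orientation: [1.946, 1.698, -0.496]
force: [0.5, -0.1, -4.8]
gripper_width: 0.117
```

Call:
send_rows(increments=[0.005, 0.023, 0.011, 0.021, 0, 0.005, 0.022, 0.01, 0.02, 0, 0.005, 0.02, 0.01, 0.018, 0, 0.005, 0.016, 0.008, 0.014, 0, 0.005, 0.01, 0.006, 0.01, 0, 0.005, 0.005, 0.002, 0.005, 0, 0.005, 0, 0, 0, 0])

```text
time: 30.8
position: [0.3682, -0.3094, 0.332]
orientation: [1.958, 1.713, -0.477]
force: [-0.8, 0.6, -4.9]
gripper_width: 0.122
```

```bash
python3 dl.py .41 -.31 .20;python3 -c "
from tr import *
s,M=st(); rep(s['position'],M)"
```

```text
t 30.8 p [ 0.3682 -0.3094  0.332 ] w 0.122 f [-0.8  0.6 -4.9] 
x [ 0.151  0.815 -0.56 ] y [ 0.987 -0.091  0.134] z [ 0.058 -0.572 -0.818]
[ 0.922  0.045 -0.707  2.144  0.798  0.922 -0.401]
tool delta [0.0797 0.0237 0.1108]
t 30.8 p [ 0.3682 -0.3094  0.332 ] w 0.122 f [-0.8  0.6 -4.9] 
x [ 0.151  0.815 -0.56 ] y [ 0.987 -0.091  0.134] z [ 0.058 -0.572 -0.818]
 tilt 17.5 xdir [ 0.99 -0.09  0.13] ydir z -0.27 lip [ 0.479 -0.335  0.284] minz 0.243 rear [ 0.295 -0.368  0.27 ] [ 0.308 -0.272  0.243]
```

Call:
send_rows(increments=[0.005, 0.01, 0.004, 0.014, 0, 0.005, 0.016, 0.005, 0.022, 0, 0.005, 0.018, 0.006, 0.024, 0, 0.005, 0.018, 0.005, 0.024, 0, 0.005, 0.012, 0.003, 0.018, 0, 0.005, 0.005, 0, 0.008, 0, 0.005, 0, 0, 0, 0])

```text
time: 31.5
position: [0.4143, -0.3118, 0.1977]
orientation: [1.968, 1.704, -0.459]
force: [-0.3, 0.7, -5.1]
gripper_width: 0.122
```

```bash
python3 - <<'E'
from tr import *
s,M=st(); print(s["joint_pos"].round(3)); p=s['position']; rep(p,M)
c=snap("wrist","w6"); cv2.imwrite("pics/w6.png",c["frame"][:,:,::-1])
goal=np.array([.526,-.335,.09])
for a in (-20,-40,-60,-80,-90):
    M2=M@R.from_rotvec([0,0,np.radians(a)]).as_matrix()
    q=goal-tray(np.zeros(3),M2)[2]
    rep(q,M2,f"{a} tcp {q.round(3)}")
E
```

```text
t 31.5 p [ 0.4143 -0.3118  0.1977] w 0.122 f [-0.3  0.7 -5.1] 
x [ 0.163  0.819 -0.551] y [ 0.984 -0.098  0.146] z [ 0.065 -0.566 -0.822]
[ 0.773  0.385 -0.66   2.187  1.195  0.892 -0.891]
 tilt 17.3 xdir [ 0.98 -0.1   0.15] ydir z -0.26 lip [ 0.525 -0.338  0.151] minz 0.108 rear [ 0.342 -0.369  0.134] [ 0.355 -0.274  0.108]
-20 tcp [ 0.423 -0.339  0.158] tilt 16.3 xdir [ 0.98  0.19 -0.05] ydir z -0.28 lip [ 0.526 -0.335  0.09 ] minz 0.076 rear [ 0.359 -0.417  0.109] [ 0.34  -0.323  0.082]
-40 tcp [ 0.443 -0.364  0.177] tilt 19.4 xdir [ 0.86  0.45 -0.24] ydir z -0.23 lip [ 0.526 -0.335  0.09 ] minz 0.08 rear [ 0.396 -0.459  0.141] [ 0.346 -0.376  0.119]
-60 tcp [ 0.473 -0.381  0.191] tilt 24.9 xdir [ 0.63  0.66 -0.4 ] ydir z -0.12 lip [ 0.526 -0.335  0.09 ] minz 0.083 rear [ 0.449 -0.488  0.165] [ 0.374 -0.423  0.153]
-80 tcp [ 0.508 -0.389  0.199] tilt 31.2 xdir [ 0.33  0.79 -0.52] ydir z 0.04 lip [ 0.526 -0.335  0.09 ] minz 0.086 rear [ 0.511 -0.499  0.178] [ 0.42  -0.459  0.181]
-90 tcp [ 0.527 -0.389  0.201] tilt 34.4 xdir [ 0.16  0.82 -0.55] ydir z 0.12 lip [ 0.526 -0.335  0.09 ] minz 0.083 rear [ 0.543 -0.498  0.18 ] [ 0.448 -0.471  0.192]
```

```bash
cat > plan.py <<'E'
from tr import *
def plan(total,nrow,goal,z0=None):
    s,M=st(); p=s["position"].copy(); st_=total/nrow; lip0=tray(p,M)[2]; out=[]
    for k in range(nrow):
        M2=M@R.from_rotvec([0,0,np.radians(st_)]).as_matrix()
        f=min(1,(k+1)/nrow); g=lip0+(goal-lip0)*f
        q=g-tray(np.zeros(3),M2)[2]; d=M.T@(q-p)
        out.append([.005]+d.round(3).tolist()+[st_]); p,M=q,M2
    rep(p,M,"end"); print(out)
E
python3 -c "
from plan import *
plan(-45,9,np.array([.526,-.33,.105]))"
```

```text
t 31.55 p [ 0.4145 -0.312   0.1985] w 0.122 f [-0.2  0.2 -5.2] 
x [ 0.163  0.818 -0.551] y [ 0.984 -0.098  0.146] z [ 0.066 -0.566 -0.821]
end tilt 20.6 xdir [ 0.81  0.51 -0.29] ydir z -0.21 lip [ 0.526 -0.33   0.105] minz 0.096 rear [ 0.408 -0.463  0.163] [ 0.351 -0.383  0.142]
[[0.005, -0.005, 0.002, 0.004, -5.0], [0.005, -0.005, 0.002, 0.004, -5.0], [0.005, -0.005, 0.002, 0.004, -5.0], [0.005, -0.005, 0.003, 0.004, -5.0], [0.005, -0.005, 0.003, 0.004, -5.0], [0.005, -0.005, 0.003, 0.004, -5.0], [0.005, -0.006, 0.003, 0.004, -5.0], [0.005, -0.006, 0.004, 0.004, -5.0], [0.005, -0.006, 0.004, 0.004, -5.0]]
```

View pics/w6.png

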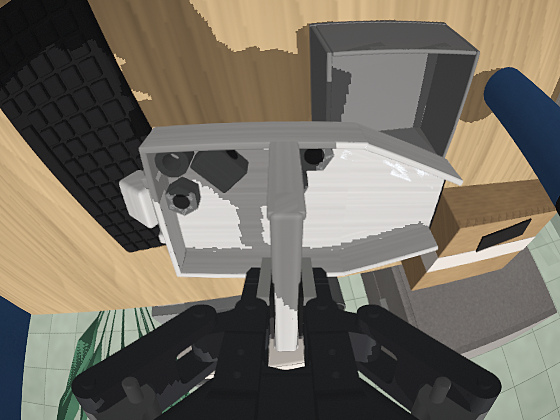

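Wrist view: the pieces have slid to the low side wall, four visible at (172,160), (182,195), (220,168) and (313,155), the fifth probably hidden behind the upright. The lip points over the bin, so I'll turn to pour.

Call:
send_rows(increments=[0.005, -0.005, 0.002, 0.004, -4, 0.005, -0.005, 0.002, 0.004, -5, 0.005, -0.005, 0.002, 0.004, -5, 0.005, -0.005, 0.003, 0.004, -5, 0.005, -0.005, 0.003, 0.004, -5, 0.005, -0.005, 0.003, 0.004, -5, 0.005, -0.006, 0.003, 0.004, -5, 0.005, -0.006, 0.004, 0.004, -5])

```text
time: 32.35
position: [0.4469, -0.3645, 0.205]
orientation: [1.313, 2.353, -0.683]
force: [0.4, 0.3, -5.8]
gripper_width: 0.121
```

```bash
python3 -c "
from plan import *
plan(-50,10,np.array([.526,-.325,.09]))"
```

```text
t 32.35 p [ 0.4469 -0.3645  0.205 ] w 0.121 f [ 0.4  0.3 -5.8] 
x [-0.504  0.687 -0.524] y [ 0.861  0.452 -0.235] z [ 0.075 -0.57  -0.818]
end tilt 34.3 xdir [ 0.17  0.82 -0.55] ydir z 0.11 lip [ 0.526 -0.325  0.09 ] minz 0.084 rear [ 0.543 -0.488  0.181] [ 0.447 -0.46   0.192]
[[0.005, -0.007, 0.003, 0.002, -5.0], [0.005, -0.007, 0.003, 0.002, -5.0], [0.005, -0.007, 0.004, 0.002, -5.0], [0.005, -0.007, 0.004, 0.002, -5.0], [0.005, -0.007, 0.004, 0.002, -5.0], [0.005, -0.007, 0.004, 0.002, -5.0], [0.005, -0.007, 0.004, 0.002, -5.0], [0.005, -0.007, 0.004, 0.002, -5.0], [0.005, -0.008, 0.005, 0.002, -5.0], [0.005, -0.008, 0.005, 0.002, -5.0]]
```

Call:
send_rows(increments=[0.005, -0.008, 0.002, 0.003, -5, 0.005, -0.008, 0.002, 0.003, -5, 0.005, -0.008, 0.003, 0.003, -5, 0.005, -0.008, 0.003, 0.003, -5, 0.005, -0.008, 0.003, 0.003, -5, 0.005, -0.008, 0.003, 0.003, -5, 0.005, -0.008, 0.003, 0.003, -5, 0.005, -0.008, 0.003, 0.003, -5, 0.005, -0.008, 0.004, 0.003, -5, 0.005, -0.008, 0.004, 0.002, -5])

```text
time: 33.35
position: [0.5295, -0.4061, 0.2143]
orientation: [0.184, 2.873, -0.905]
force: [-0.0, 0.0, -3.6]
gripper_width: 0.119
```

```bash
python3 - <<'E'
from plan import *
s,M=st(); print(s["joint_pos"].round(3)); rep(s["position"],M)
c=snap("wrist","w7"); cv2.imwrite("pics/w7.png",c["frame"][:,:,::-1])
E
```

```text
t 33.35 p [ 0.5295 -0.4061  0.2143] w 0.119 f [-0.   0.  -3.6] 
x [-0.985  0.078 -0.154] y [ 0.152  0.813 -0.561] z [ 0.081 -0.576 -0.813]
[ 0.863  0.589 -0.71   1.849  1.25   0.999  0.897]
 tilt 34.9 xdir [ 0.15  0.81 -0.56] ydir z 0.11 lip [ 0.528 -0.354  0.103] minz 0.096 rear [ 0.548 -0.515  0.195] [ 0.452 -0.489  0.206]
```

View pics/w7.png

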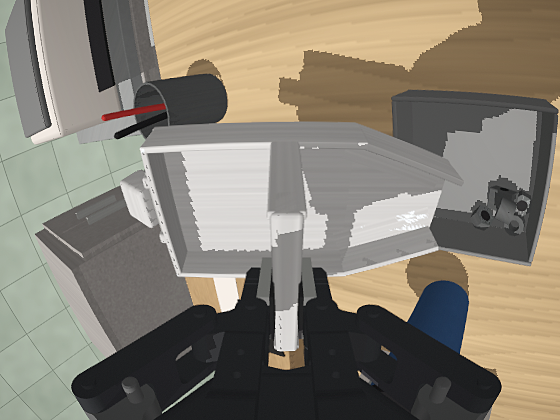

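The tray floor is empty and the pieces lie in the bin at about (505,205). The force drop (about 1.5 N) matches five pieces. Now turning back toward level.

```bash
python3 -c "
from plan import *
plan(76,10,np.array([.52,-.33,.155]))"
```

```text
t 33.4 p [ 0.5312 -0.4057  0.2144] w 0.119 f [ 2.1 -1.1 -2.8] 
x [-0.986  0.074 -0.153] y [ 0.148  0.814 -0.561] z [ 0.083 -0.576 -0.813]
end tilt 17.0 xdir [0.99 0.13 0.01] ydir z -0.29 lip [ 0.52  -0.33   0.155] minz 0.134 rear [ 0.347 -0.401  0.164] [ 0.336 -0.306  0.134]
[[0.005, 0.014, -0.003, -0.006, 7.6], [0.005, 0.014, -0.003, -0.006, 7.6], [0.005, 0.014, -0.003, -0.006, 7.6], [0.005, 0.014, -0.003, -0.006, 7.6], [0.005, 0.014, -0.003, -0.006, 7.6], [0.005, 0.014, -0.003, -0.006, 7.6], [0.005, 0.013, -0.003, -0.006, 7.6], [0.005, 0.013, -0.003, -0.006, 7.6], [0.005, 0.013, -0.003, -0.006, 7.6], [0.005, 0.013, -0.003, -0.006, 7.6]]
```

Call:
send_rows(increments=[0.005, 0.014, -0.003, -0.006, 7.6, 0.005, 0.014, -0.003, -0.006, 7.6, 0.005, 0.014, -0.003, -0.006, 7.6, 0.005, 0.014, -0.003, -0.006, 7.6, 0.005, 0.014, -0.003, -0.006, 7.6, 0.005, 0.014, -0.003, -0.006, 7.6, 0.005, 0.013, -0.003, -0.006, 7.6, 0.005, 0.013, -0.003, -0.006, 7.6, 0.005, 0.013, -0.003, -0.006, 7.6, 0.005, 0.013, -0.003, -0.006, 7.6])

```text
time: 34.4
position: [0.4126, -0.3256, 0.23]
orientation: [1.8, 1.863, -0.512]
force: [0.5, 1.2, -3.5]
gripper_width: 0.121
```

```bash
python3 dl.py .45 .0 .23; python3 -c "
from plan import *
s,M=st();rep(s['position'],M)"
```

```text
t 34.4 p [ 0.4126 -0.3256  0.23  ] w 0.121 f [ 0.5  1.2 -3.5] 
x [-0.005  0.81  -0.587] y [0.996 0.057 0.071] z [ 0.091 -0.584 -0.806]
[ 0.828  0.318 -0.682  2.182  1.171  0.878 -0.647]
tool delta [ 0.2634  0.0558 -0.1869]
t 34.4 p [ 0.4126 -0.3256  0.23  ] w 0.121 f [ 0.5  1.2 -3.5] 
x [-0.005  0.81  -0.587] y [0.996 0.057 0.071] z [ 0.091 -0.584 -0.806]
 tilt 17.9 xdir [1.   0.06 0.07] ydir z -0.3 lip [ 0.523 -0.337  0.176] minz 0.144 rear [ 0.345 -0.396  0.174] [ 0.342 -0.301  0.144]
```

Call:
send_rows(increments=[0.005, 0.015, 0.003, -0.012, 0, 0.005, 0.029, 0.006, -0.021, 0, 0.005, 0.029, 0.006, -0.021, 0, 0.005, 0.029, 0.006, -0.021, 0, 0.005, 0.029, 0.006, -0.021, 0, 0.005, 0.029, 0.006, -0.021, 0, 0.005, 0.029, 0.006, -0.021, 0, 0.005, 0.029, 0.008, -0.02, 0, 0.005, 0.029, 0.01, -0.018, 0, 0.005, 0.025, 0.015, -0.015, 0])

```text
time: 35.4
position: [0.4727, 0.016, 0.2434]
orientation: [1.831, 1.81, -0.49]
force: [0.3, -0.9, -4.1]
gripper_width: 0.118
```

```bash
python3 dl.py .535 .08 .16; python3 -c "
from plan import *
s,M=st();rep(s['position'],M)"
```

```text
t 35.4 p [0.4727 0.016  0.2434] w 0.118 f [ 0.3 -0.9 -4.1] 
x [ 0.044  0.808 -0.587] y [0.994 0.023 0.106] z [ 0.1   -0.588 -0.802]
[ 0.178  0.504 -0.893  1.979  0.931  1.406 -1.176]
tool delta [0.1034 0.0545 0.0354]
t 35.4 p [0.4727 0.016  0.2434] w 0.118 f [ 0.3 -0.9 -4.1] 
x [ 0.044  0.808 -0.587] y [0.994 0.023 0.106] z [ 0.1   -0.588 -0.802]
 tilt 18.6 xdir [0.99 0.02 0.11] ydir z -0.3 lip [0.584 0.001 0.193] minz 0.155 rear [ 0.405 -0.052  0.185] [0.406 0.043 0.155]
```

Call:
send_rows(increments=[0.005, 0.02, 0.01, 0.007, 0, 0.005, 0.02, 0.01, 0.007, 0, 0.005, 0.02, 0.01, 0.007, 0, 0.005, 0.018, 0.01, 0.007, 0, 0.005, 0.01, 0.005, 0.005, 0, 0.005, 0.01, -0.001, 0.014, 0, 0.005, 0.01, -0.001, 0.014, 0, 0.005, 0.005, 0, 0.007, 0, 0.005, 0, 0, 0, 0])

```text
time: 36.3
position: [0.537, 0.0758, 0.1298]
orientation: [1.848, 1.795, -0.459]
force: [0.1, -0.6, -3.9]
gripper_width: 0.115
```

```bash
python3 dl.py .525 .08 .094; python3 -c "
from plan import *
s,M=st();rep(s['position'],M)"
```

```text
t 36.3 p [0.537  0.0758 0.1298] w 0.115 f [ 0.1 -0.6 -3.9] 
x [ 0.065  0.816 -0.575] y [0.992 0.012 0.129] z [ 0.112 -0.578 -0.808]
[ 1.000e-03  7.920e-01 -7.800e-01  1.838e+00  1.090e+00  1.384e+00
 -1.353e+00]
tool delta [ 0.0232 -0.0164  0.0251]
t 36.3 p [0.537  0.0758 0.1298] w 0.115 f [ 0.1 -0.6 -3.9] 
x [ 0.065  0.816 -0.575] y [0.992 0.012 0.129] z [ 0.112 -0.578 -0.808]
 tilt 18.3 xdir [0.99 0.01 0.13] ydir z -0.29 lip [0.649 0.06  0.082] minz 0.04 rear [0.47  0.009 0.069] [0.473 0.105 0.04 ]
```

Call:
send_rows(increments=[0.005, 0.005, -0.004, 0.007, 0, 0.005, 0.005, -0.004, 0.007, 0, 0.005, 0.005, -0.004, 0.007, 0, 0.005, 0.004, -0.002, 0.006, 0, 0.005, 0, 0, 0, 0])

```text
time: 36.8
position: [0.5263, 0.0747, 0.0932]
orientation: [1.849, 1.794, -0.459]
force: [-0.3, -0.2, -3.9]
gripper_width: 0.121
```

Call:
send_rows(increments=[0.005, 0.002, 0, 0.003, 0, 0.005, 0.002, 0, 0.003, 0, 0.005, 0.002, 0, 0.003, 0, 0.005, 0.002, 0, 0.003, 0, 0.005, 0.002, 0, 0.003, 0], newtons=20)

```text
time: 37.3
position: [0.5346, 0.0731, 0.0827]
orientation: [1.841, 1.78, -0.453]
force: [-1.2, -0.0, 13.3]
gripper_width: 0.119
```

Call:
send_rows(increments=[0.005, 0, 0, 0, 0, 0.016, 0, 0, 0, 0, 0.018, 0, 0, 0, 0, 0.02, 0, 0, 0, 0, 0.024, 0, 0, 0, 0, 0.03, 0, 0, 0, 0, 0.04, 0, 0, 0, 0, 0.05, 0, 0, 0, 0, 0.05, 0, 0, 0, 0])

```text
time: 38.2
position: [0.5361, 0.0735, 0.0851]
orientation: [1.841, 1.776, -0.452]
force: [-0.8, -1.0, -0.5]
gripper_width: 0.59
```

```bash
python3 dl.py; python3 - <<'E'
from look import *
for n in("wrist","top","scene"): c=snap(n,n+"9")
w=np.load("wrist9.npz")["frame"]; t=np.load("top9.npz")["frame"]
a=cv2.resize(w[100:420],(400,300)); b=cv2.resize(t[150:320,200:430],(400,300),interpolation=cv2.INTER_CUBIC)
cv2.imwrite("pics/tmp9.png",np.hstack([a,b])[:,:,::-1])
E
```

```text
t 38.2 p [0.5361 0.0735 0.0851] w 0.59 f [-0.8 -1.  -0.5] 
x [ 0.076  0.809 -0.583] y [0.989 0.012 0.146] z [ 0.126 -0.588 -0.799]
[-0.031  0.862 -0.738  1.855  1.157  1.347 -1.438]
```

Call:
send_rows(increments=[0.05, 0, 0, -0.015, 0, 0.05, 0, 0, -0.03, 0, 0.05, 0, 0, -0.03, 0, 0.05, 0, 0, -0.03, 0, 0.05, 0, 0, -0.04, 0, 0.05, 0, -0.01, -0.045, 0, 0.05, 0, -0.01, -0.045, 0, 0.05, 0, -0.01, -0.045, 0, 0.05, 0, 0, -0.03, 0, 0.05, 0, 0, 0, 0])

```text
time: 39.35
position: [0.4595, 0.2681, 0.3456]
orientation: [1.839, 1.787, -0.448]
force: [-0.5, 0.7, 0.3]
gripper_width: 0.584
```

```bash
python3 dl.py; python3 - <<'E'
from look import *
t=snap("top","top10"); s=snap("scene","scene10"); t0=np.load("top0.npz")
T=t["frame"]; S=s["frame"]
rs=lambda f,w,h:cv2.resize(f,(w,h),interpolation=cv2.INTER_CUBIC)
up=np.hstack([rs(T[130:240,200:330],400,300),rs(T[190:270,350:450],400,300)])
dn=np.hstack([rs(S[170:300,170:340],400,300),rs(T,400,300)])
cv2.imwrite("pics/final.png",np.vstack([up,dn])[:,:,::-1])
E
```

```text
t 39.35 p [0.4595 0.2681 0.3456] w 0.584 f [-0.5  0.7  0.3] 
x [ 0.069  0.813 -0.578] y [0.99  0.017 0.142] z [ 0.126 -0.581 -0.804]
[-0.285  0.617 -0.929  1.543  0.804  1.81  -1.337]
```

View pics/final.png

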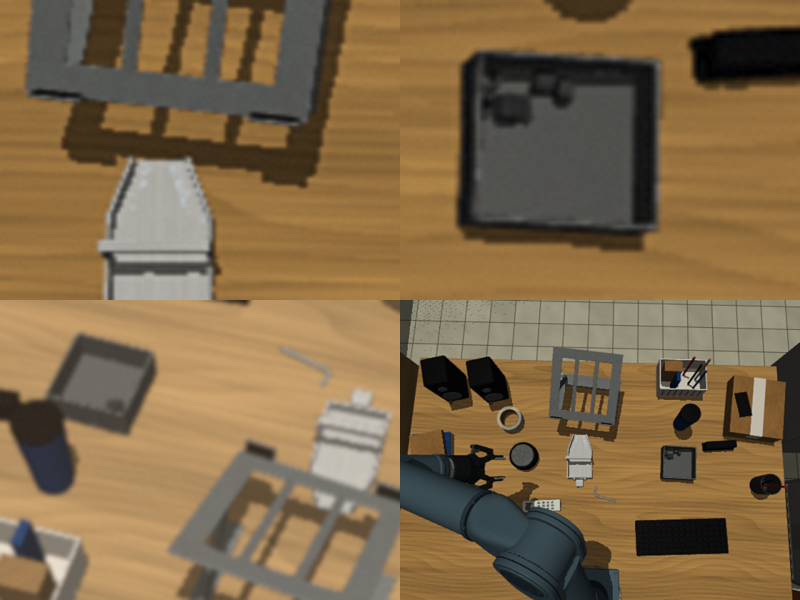

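Final composite: the tray stands empty on the desk in front of the riser. The pieces sit in a cluster in the bin's corner, with nothing visible on the desk. One quick numeric check of shifts, then I'll hand in.

```bash
python3 - <<'E'
from look import *
for cam in("top","scene"):
    a,b=np.load(cam+"0.npz"),np.load(cam+"10.npz")
    g=lambda c:cv2.cvtColor(c["frame"],cv2.COLOR_RGB2GRAY)
    A,B=g(a),g(b)
    for n,p in dict(bin=(.526,-.333,.06),puck=(.54,.28,.048),hexkey=(.39,-.04,.0),remote=(.347,.205,.018),tape=(.692,.351,.045),stapler=(.603,-.499,.048),tumbler=(.698,-.352,.167)).items():
        u,v=w2px(a,p).astype(int); r=32 if n in("bin","puck") else 24
        t=A[max(v-r,0):v+r,max(u-r,0):u+r]; m=cv2.matchTemplate(B[max(v-r-12,0):v+r+12,max(u-r-12,0):u+r+12],t,cv2.TM_CCOEFF_NORMED)
        _,s,_,l=cv2.minMaxLoc(m); print(cam,n,"shift px",l[0]-12,l[1]-12,"score",round(s,2))
E
```

```text
top bin shift px 0 0 score 0.97
top puck shift px 0 0 score 0.98
top hexkey shift px 0 0 score 0.88
top remote shift px 0 0 score 0.64
top tape shift px 0 0 score 1.0
top stapler shift px 0 0 score 1.0
top tumbler shift px 0 0 score 1.0
scene bin shift px 0 0 score 1.0
scene puck shift px 0 0 score 0.83
scene hexkey shift px -4 -1 score 0.69
scene remote shift px 0 0 score 0.63
scene tape shift px 0 0 score 1.0
scene stapler shift px 0 0 score 1.0
scene tumbler shift px 0 0 score 1.0
```

```bash
python3 -c "
from bench import job; print(job.close_job())"
```

```text
the job is handed in; nothing more can be done
None
```

I handed the job in at about 39 s. The tray is empty and stands on the desk in front of the riser. The pieces are in the bin, though the last pictures were too coarse to count all five there.

**What I did:**
- I pulled the tray out about 12 cm by its tab and let go.
- I took it by the bridge handle with the tool already tilted about 19°, and lifted it.
- The moves only allow turns about the tool's own axis. So I pushed the arm against its reach limit, high up on the right, to tilt the tool to about 38°. That rolled the tray only about 20°, with nothing visibly shifting. It settled back to about 35° on the way down.
- Turning about the tool's axis then tipped the tray about 35° with the spout over the bin.
- I turned it back, set it down with the low side touching first, opened the fingers and withdrew.

**Last checks:**
- **Pieces:** the wrist picture after the pour showed an empty tray floor and a cluster of pieces in the bin. The weight on the wrist dropped about 1.5 N, close to the 1.3 N of five pieces. None were visible on the desk.
- **Bin and bystanders:** comparing first and last pictures gave no shift for the bin or any bystander, with one disagreement. The scene camera matched the hex key 4 pixels off with a low score (0.69). The top camera showed no shift. The arm's changed shadow may explain it. The remote's match was also weak in both pictures (about 0.63), because the arm and its shadow are near it.
- **Tray flatness:** I judged this by eye only and did not measure it.
- **Force:** there was one 72 N wrist reading at 15.4 s, when a joint hit its limit in free air with nothing held. It was gone 0.1 s later and no contact was seen, though I can't rule one out. It stayed under the 120 N wrist limit.

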